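# Ready the candle-mould jig: core pin in, spring clamp held open at the mark

### The job

Get the candle jig ready to take its mould: lift the long core pin out of the wooden rack and stand it in the bore of the jig, fully down and let go. Then pull the jig's spring-loaded clamp by its upright paddle handle until the pointer on the handle lines up with the index plate on the jig, and keep it there: finish while still holding the handle at the mark, because it springs shut if let go. Leave the short pin, the mould sleeve, the candle and the pitcher where they are.

Things in the scene. Friction and masses are not known exactly. Their poses are not given: they have to be found in the camera images.
- jig: Clamping jig, fixed: base plate 290 x 150 x 12 mm. Origin on the table under the bore's axis, z up; pulling goes to the jig's -x, roughly towards the robot (yaw up to 0.45 rad). In mm along x: fixed jaw 30 to 44 and moving jaw (shut) -30 to -42, both 80 wide, 75 high; bore block -20 to 20, 42 high; guide block -98 to -120, 80 wide, 56 high; handle's middle (shut) -157.
- bore (a point): Centre of the bore's mouth, 42 mm above the table. The round bore is upright, 18 mm across with a 2 mm chamfer, 25 mm deep (its floor lies 17 mm above the table). Axes as the jig's.
- pin: The long core pin: plain round steel bar, 16 mm diameter, 100 mm long, about 150 g, with a slightly chamfered foot. Origin at the centre of its foot, z along the pin, up. It starts upright in one of the rack's two holes, its foot 10 mm above the table.
- rack: Wooden rack block, fixed to the table, 70 (x) x 140 (y) x 35 mm high, origin under its centre. Two holes at y = +35 and -35 mm, 18 mm across and 25 mm deep; the long pin is in one, the short pin in the other. Jig and rack may lie either way round, left and right.
- handle (a point): Grip point in the middle of the black paddle handle, 90 mm above the table; moves with the slide. The paddle is an upright plate 12 mm thick (jig x), 50 mm wide (jig y), from 55 to 110 mm above the table. The only thing near it is the guide block on its bore side (56 mm high, 31 mm from the paddle when shut) and the yoke below it (14 x 70 mm, 27 to 55 mm above the table).
- slide: Moving part of the spring clamp: paddle handle, yoke, rods and jaw in one piece. Origin at table level below the paddle's middle, axes parallel to the jig's. It slides straight along the jig's x: shut at the start, pulled to -x up to a stop at 58 mm; the mark lies 25 to 45 mm out. The spring shuts it with 6.4 N plus 160 N/m of travel (10 to 14 N at the mark); it never stays open alone.
- pointer (a point): Tip of the pointer, a thin steel finger (6 mm wide) which sticks out sideways from the handle's foot towards the jig's +y, 62 mm from the handle's middle and 40 mm above the table; it moves with the handle.
- mark_edge (a point): Inner edge of the index plate (the mark): fixed upright steel plate 6 mm thick (jig x), 19 mm long (jig y), 43 mm high over the table, on the jig's base beside the pointer's path, 4 mm outside the pointer's tip. This point is 40 mm above the table. Axes parallel to the jig's. At the mark, pointer and plate have the same position along the jig's x.
- short_pin: Short steel pin, 16 mm diameter, 55 mm long, in the rack's other hole; to be left there. Origin at its foot.
- sleeve: Mould sleeve: upright open aluminium tube, 70 mm outside, 60 mm inside, 90 mm high; to be left alone. Origin at the centre of its underside.
- candle: Beeswax pillar candle, 74 mm diameter, 108 mm high; to be left alone. Origin at the centre of its underside.
- pitcher: Steel pouring pitcher with a side handle, 90 mm diameter, 120 mm high; to be left alone. Origin at the centre of its underside.

How it is judged:
On the way, in this order (a step that is already met when the one before it is completed fails the run):
1. the long pin stands in the bore, fully down, let go (horizontal distance between pin and bore below 0.004 m and z of pin in the frame of bore below -0.021 m and angle between pin's own z axis and vertical below 0.12 rad and contact force between the fingers and pin below 0.1 N and linear speed of pin below 0.03 m/s), for 0.2 s.
2. the fingers hold the handle with the pointer at the mark (x of pointer in the frame of mark_edge between -0.005 and 0.005 m and contact force between the fingers and slide above 3 N), for 0.3 s.
At the end, for the whole second after the job is handed in: The long pin stands let go in the bore (within 4 mm of its axis, foot 21 mm or more below the mouth, tilt under 0.12 rad), and through the last second the fingers bear on the slide with over 3 N and hold its pointer still, within 5 mm of the index plate along the jig's x (all of step 1 and all of step 2 and linear speed of slide below 0.02 m/s); the arm keeps its last pose, push and grip.
It fails at once if the short pin is moved by more than 30 mm or tipped (distance of short_pin from where it was at the start of the episode above 0.03 m or angle between short_pin's own z axis and vertical above 0.5 rad).
It fails at once if the mould sleeve is moved by more than 30 mm or tipped (distance of sleeve from where it was at the start of the episode above 0.03 m or angle between sleeve's own z axis and vertical above 0.5 rad).
It fails at once if the candle is moved by more than 30 mm or tipped (distance of candle from where it was at the start of the episode above 0.03 m or angle between candle's own z axis and vertical above 0.5 rad).
It fails at once if the pitcher is moved by more than 30 mm or tipped (distance of pitcher from where it was at the start of the episode above 0.03 m or angle between pitcher's own z axis and vertical above 0.5 rad).
It also fails if it takes over 53 s, if anything falls off the work surface, if the arm or the gripper's body presses on something with over 40 N, if the wrist force passes 120 N, or if a joint passes its speed limit or range.

### The arm

A 6-joint arm with a two-finger parallel gripper is mounted at the origin on the work surface. World frame = base frame: x ahead of the robot, y to its left, z up, the work surface at z = 0. Lengths are in m, angles in rad, forces in N, time in s.
With the tool pointing down it reaches from about 0.35 to 0.85 m from the base axis. Payload 8.1 kg.
Tool frame: the origin (TCP) lies at the centre of the arm's flange, where the gripper is bolted on; the fingertips stand 186 mm ahead of it and the grasp point (between the pads) lies 167 mm ahead of it (robot.grasp_offset is the distance from the TCP to the grasp point, in m); z points along the fingers, y is the line along which they close (so a half turn about z gives the same grasp; the last joint's range is limited). The gripper opens to 93 mm and grips with 3 to 60 N. Pads are 15 mm wide; open, the fingers measure 128 mm over their backs; the gripper's body (75 mm by 188 mm) begins 65 mm behind the grasp point.
Start: joints at [1.211, 0.13, 1.488, -0, 1.523, -0.085], TCP at [0.163, 0.577, 0.405] pointing down, gripper open.
Joint ranges: [-2.96, 2.96], [-0.89, 2.26], [0.02, 2.5], [-1.34, 4.48], [0, 2.73], [-2.66, 2.66]. Speed limits (rad/s): [2.39, 2.39, 2.79, 3.14, 3.14, 3.14].

### API

Orientations are given as a rotation vector (axis times angle).
In Python, from plant import robot gives the robot as it stands.
- The arm moves only by the tool drive_tool, never from a script. Its argument "moves" is one flat list of numbers, 7 for each row, row after row: the finger opening in mm, from 0 to 93, then the shift along the tool's x, y, z in mm, then the turn, a rotation vector about the tool's x, y, z in degrees. A call has 1 to 8 rows; each row shifts and turns the commanded pose from where the row before left it, along the tool's axes as they then stand; what a row does not reach is not made up. A row lasts 1/10 s, in which the tool goes at most 50 mm and 8.59 degrees, less where a joint would pass 70% of its speed; a pose out of reach is approached as far as the arm can. A call is refused whole if a number of a shift passes 50 or a number of a turn 8.59, either way. A call with a gripper value outside its range is refused whole. The fingers move at their own pace and stop on an object; "grip_force" is the grip in N (left out, the last holds). Time passes only in rows, so rows that do not move let the fingers close. It gives the time, the measured TCP pose, the force, the opening and the grip force at its end, in the units of the state.
- robot.read_state(): the state, without advancing time (a new reading comes with each control period).
- robot.read_camera(name): name is "scene" or "top" or "wrist"; returns a dict with "color" (384x512x3 uint8, red, green, blue), "depth" (384x512 float32, m along the optical axis (not along the pixel's ray), 0 where there is no reading), "mtx" (3x3 intrinsics, pixels), "dist_coeffs" ([k1, k2, p1, p2, k3] as OpenCV has them; the pictures are not rectified), "R" (3x3) and "t" (3): a world point X has camera coordinates R X + t. Camera axes: x right, y down, z forward; pixel columns grow to the right and rows downward; lengths in m; the calibration is good to about 2 mm. A picture is of the moment at which its call begins.
- robot.close_job(): hands the job in; it is judged then, once.
The state is a dict: "t": time; "q": joint angles; "dq": joint speeds; "joint_torque": joint torques, N m; "tool_pos": TCP position; "orientation": TCP orientation; "force": force on the tool from outside, world axes, zero at the start; "wrist_torque": the same for the moment, N m; "opening": finger opening in m; "gripper_force": force on a finger pad.
Only numpy, scipy, OpenCV 4.12 (cv2) and the standard library are available. Lean on these libraries where they do the work, as an engineer would, in place of code of your own. Each camera call takes 0.05 s, during which the arm holds its last target. There are 200 camera calls.

## Working session

There is one attempt and no reset: what is moved stays moved. The work goes in short steps, Python scripts to look and compute and a tool call to move; the robot and the scene stay as the last step left them, time stands still between calls to the robot, and variables do not carry over. Pictures are saved under pics/ and viewed, at most 12 in all, crops included, and the job is handed in when it is done.

Besides the shell and the picture viewer there is one more tool, called after "Request:" as name(argument=value, ...) on one line, values as JSON. drive_tool: Moves the arm, as the interface text tells. Its arguments: {"type":"object","properties":{"moves":{"type":"array","items":{"type":"number"}},"grip_force":{"type":"number"}},"required":["moves"]}

```bash
mkdir -p pics; ls; cat > h.py <<'E'
import numpy as np, cv2
from plant import robot
from scipy.spatial.transform import Rotation as Ro
def cloud(c):
    d=c["depth"];h,w=d.shape
    v,u=np.mgrid[:h,:w]
    p=cv2.undistortPoints(np.stack([u,v],-1).reshape(-1,1,2).astype(np.float64),c["mtx"],c["dist_coeffs"]).reshape(h,w,2)
    X=np.dstack([p*d[...,None],d])
    return (X-np.ravel(c["t"]))@np.asarray(c["R"])  # R^T (X-t)
def save(c,n): cv2.imwrite("pics/"+n,c["color"][...,::-1])
E
python3 - <<'E'
from h import *
c=robot.read_camera("top");P=cloud(c);save(c,"top.png");np.savez("top.npz",P=P,col=c["color"])
s=robot.read_camera("scene");save(s,"scene.png");P2=cloud(s);np.savez("scene.npz",P=P2,col=s["color"])
for a in(0,1):pass
cv2.imwrite("pics/both.png",cv2.resize(np.hstack([c["color"],s["color"]])[...,::-1],(800,300)))
print(robot.read_state(),robot.grasp_offset)
print("campos",-np.asarray(c["R"]).T@np.ravel(c["t"]))
E
```

```text
pics
{'t': 0.1, 'q': array([ 1.21060420e+00,  1.31076752e-01,  1.48915723e+00, -1.15427658e-05,
        1.52299432e+00, -8.54009689e-02]), 'dq': array([-1.03665140e-03, -1.63947082e-03, -1.78865919e-03,  2.53047633e-04,
       -7.74880824e-05,  6.64231542e-04]), 'joint_torque': array([ 5.20788653e-04, -5.61341572e+01, -4.93095553e+01,  7.69247976e-02,
        2.90843431e-02, -6.75597221e-05]), 'tool_pos': array([0.16271723, 0.57730455, 0.40380462]), 'orientation': array([-4.30235192e-01, -3.11163875e+00,  2.50950206e-03]), 'force': array([-0.13421009,  0.06017406, -0.0246325 ]), 'wrist_torque': array([ 0.03342788, -0.00981226,  0.01228277]), 'gripper_force': 0.0, 'opening': 0.09335398304869963} 0.1673
campos [0.46687044 0.01839282 1.30538805]
```

View pics/top.png

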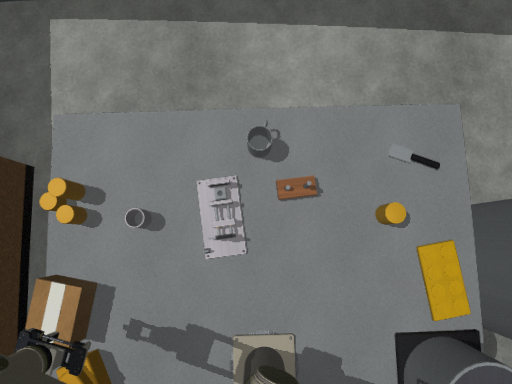

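View pics/scene.png

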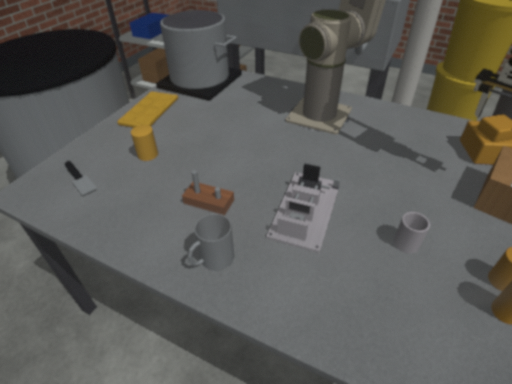

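The top view shows the jig at about px (220,217), with its bore end at (220,193) and its handle at (224,237). The rack is at (297,188) with pins at (290,187) and (309,184). The pitcher is at (260,140), and the sleeve and candle are well away. In the scene view the long pin is the left one at (195,180).

```bash
python3 - <<'E'
from h import *
T=np.load("top.npz");P=T["P"];S=np.load("scene.npz")["P"]
def comp(Q,mask,name):
    n,l=cv2.connectedComponents(mask.astype(np.uint8))
    for i in range(1,n):
        q=Q[l==i]
        if len(q)>3: print(name,len(q),q.mean(0).round(4),q.min(0).round(3),q.max(0).round(3))
x,y,z=P[...,0],P[...,1],P[...,2]
print("table z",np.median(z[200:260,290:350]))
roi=(x>.3)&(x<.72)&(y>-.3)&(y<.25)
comp(P,roi&(z>.05),"top>50")
comp(P,roi&(z>.025)&(z<.05),"top 25-50")
comp(P,roi&(z>.008),"all>8")
x,y,z=S[...,0],S[...,1],S[...,2]
roi=(x>.3)&(x<.72)&(y>-.3)&(y<.25)
comp(S,roi&(z>.045),"sc>45")
# rack rect & base rect in xy
x,y,z=P[...,0],P[...,1],P[...,2]
for nm,m in(("rack",(z>.025)&(y<-.04)&(y>-.25)&(x>.45)&(x<.62)),("base",(z>.007)&(y>0.0)&(y<.2)&(x>.3)&(x<.68))):
    n,l,st,_=cv2.connectedComponentsWithStats(m.astype(np.uint8));k=1+st[1:,4].argmax()
    print(nm,cv2.minAreaRect((P[l==k][:,:2]*1000).astype(np.float32)))
c=cv2.imread("pics/top.png")[165:270,185:330]
cv2.imwrite("pics/crop.png",cv2.resize(c,None,fx=5.4,fy=5.4,interpolation=cv2.INTER_CUBIC))
E
```

```text
table z 0.0015627749046636837
top>50 122 [0.6509 0.1416 0.0825] [0.467 0.018 0.051] [0.665 0.183 1.305]
top>50 31 [ 0.6347 -0.1705  0.097 ] [ 0.629 -0.178  0.055] [ 0.642 -0.165  0.115]
top>50 19 [ 0.6291 -0.1022  0.0641] [ 0.622 -0.11   0.05 ] [ 0.636 -0.096  0.07 ]
top>50 101 [0.5805 0.1345 0.0859] [0.467 0.018 0.051] [0.591 0.176 1.305]
top>50 149 [0.5084 0.1263 0.0651] [0.467 0.018 0.05 ] [0.524 0.168 1.305]
top>50 79 [0.4619 0.12   0.0923] [0.451 0.09  0.051] [0.471 0.158 0.117]
top 25-50 692 [ 0.6323 -0.1369  0.0361] [ 0.592 -0.211  0.025] [ 0.675 -0.066  0.046]
top 25-50 5 [0.6458 0.1496 0.0397] [0.645 0.144 0.026] [0.648 0.156 0.048]
top 25-50 4 [0.6437 0.1778 0.0333] [0.643 0.173 0.029] [0.644 0.183 0.038]
top 25-50 113 [0.6168 0.1396 0.0416] [0.596 0.118 0.026] [0.639 0.161 0.049]
top 25-50 46 [0.552  0.11   0.0441] [0.524 0.104 0.032] [0.579 0.118 0.05 ]
top 25-50 43 [0.547  0.1545 0.0447] [0.518 0.147 0.039] [0.573 0.168 0.049]
top 25-50 5 [0.5759 0.1358 0.0411] [0.575 0.129 0.032] [0.576 0.142 0.049]
top 25-50 21 [0.4859 0.1045 0.0445] [0.471 0.098 0.039] [0.5   0.115 0.
[... 280 characters left out ...]
0.008] [0.686 0.231 1.305]
all>8 769 [ 0.6311 -0.1364  0.0436] [ 0.467 -0.217  0.008] [0.675 0.018 1.305]
sc>45 571 [0.4823 0.1291 0.0686] [0.451 0.092 0.045] [0.532 0.172 0.113]
sc>45 104 [ 0.6387 -0.1677  0.0823] [ 0.629 -0.177  0.046] [ 0.644 -0.162  0.111]
sc>45 40 [ 0.632  -0.0988  0.0585] [ 0.622 -0.108  0.045] [ 0.638 -0.093  0.067]
sc>45 306 [0.5851 0.1405 0.0639] [0.541 0.1   0.045] [0.593 0.179 0.076]
sc>45 344 [0.6569 0.1486 0.0646] [0.64  0.107 0.045] [0.666 0.187 0.077]
rack ((606.8812255859375, -141.01193237304688), (25.92837142944336, 139.28857421875), 1.3023931980133057)
base ((530.9091186523438, 108.69332885742188), (181.15753173828125, 296.9720458984375), 89.75028228759766)
```

View pics/crop.png

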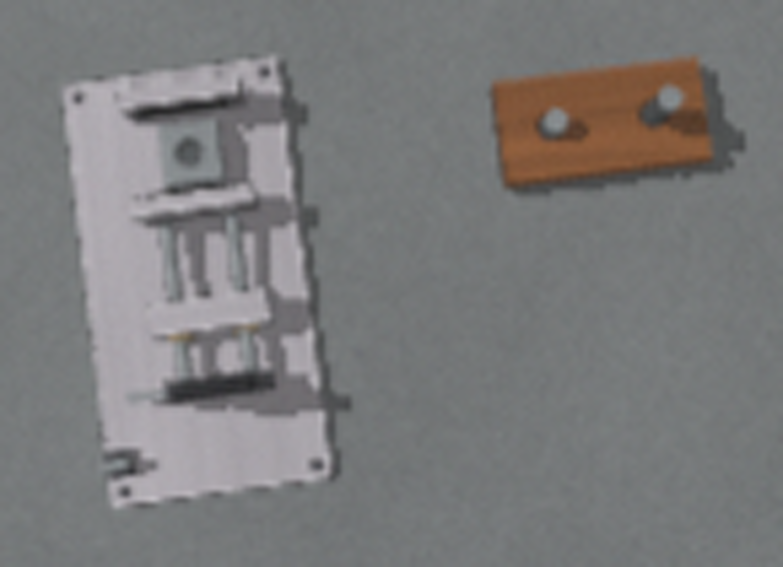

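The crop shows the bore at (188,150), pointer tip at about (130,397), index plate at (125,462) and long pin top at (670,98). The long pin is at about (0.636,-0.170), the bore at about (0.617,0.139), and the jig yaw is about 0.09. Both yaws match, so I can use the same grip orientation for both.

```bash
cat >> h.py <<'E'
def plan(x,y,gz,yawdeg):
    "grasp-point target, tool y at 90+yaw; prints turn about tool z, then shift in the turned tool frame (mm)"
    s=robot.read_state();R0=Ro.from_rotvec(s["orientation"])
    t=np.radians(yawdeg);R1=Ro.from_matrix(np.array([[-np.cos(t),-np.sin(t),0],[-np.sin(t),np.cos(t),0],[0,0,-1]]).T.T)
    rv=np.degrees((R0.inv()*R1).as_rotvec())
    d=np.array([x,y,gz+robot.grasp_offset])-s["tool_pos"]
    print("t",round(s["t"],2),"turn",rv.round(2),"shift",(R1.inv().apply(d)*1000).round(1))
E
python3 - <<'E'
from h import *
P=np.load("top.npz")["P"];x,y,z=np.moveaxis(P,-1,0)
def rect(n,m):
    q=(P[m][:,:2]*1000).astype(np.float32);print(n,len(q),cv2.minAreaRect(q),P[m][:,:2].mean(0).round(4))
J=(y>.07)&(y<.24)
rect("paddle",J&(x>.44)&(x<.485)&(z>.1)&(z<.125))
rect("jawm",J&(x>.55)&(x<.6)&(z>.07)&(z<.082))
rect("jawf",J&(x>.64)&(x<.68)&(z>.07)&(z<.082))
rect("guide",J&(x>.485)&(x<.54)&(z>.052)&(z<.062))
rect("block",J&(x>.59)&(x<.645)&(z>.038)&(z<.049))
rect("base",J&(x>.36)&(x<.7)&(z>.009)&(z<.018))
rect("rack",(y>-.22)&(y<-.05)&(x>.58)&(x<.69)&(z>.03)&(z<.042))
rect("longtop",(y<-.15)&(y>-.2)&(x>.61)&(x<.66)&(z>.1)&(z<.12))
rect("shorttop",(y<-.08)&(y>-.12)&(x>.61)&(x<.66)&(z>.06)&(z<.075))
plan(.636,-.170,.16,5.5)
E
```

```text
paddle 52 ((461.4876708984375, 123.1126480102539), (11.421290397644043, 49.973594665527344), 6.631252765655518) [0.4615 0.1228]
jawm 86 ((582.8646850585938, 135.69578552246094), (14.16745376586914, 78.2771224975586), 6.88554573059082) [0.5822 0.1351]
jawf 99 ((653.2523803710938, 143.64503479003906), (15.989009857177734, 76.64644622802734), 6.627323627471924) [0.6535 0.1435]
guide 133 ((509.212158203125, 128.07093811035156), (23.869924545288086, 80.21117401123047), 8.372261047363281) [0.5091 0.1277]
block 103 ((621.009521484375, 150.95077514648438), (48.143211364746094, 60.55439758300781), 3.5395121574401855) [0.6181 0.1414]
base 2085 ((534.75732421875, 141.128173828125), (291.92193603515625, 150.08872985839844), 6.230535984039307) [0.5266 0.1455]
rack 666 ((633.4179077148438, -138.6601104736328), (71.41917419433594, 140.70477294921875), 5.512507915496826) [ 0.6325 -0.1373]
longtop 19 ((635.4093017578125, -171.6851348876953), (12.454584121704102, 13.173269271850586), 89.39804077148438) [ 0.6358 -0.1719]
shorttop 16 ((629.8619384765625, -102.54487609863281), (12.67032241821289, 13.346982955932617), 45.52288055419922) [ 0.6294 -0.1031]
t 0.1 turn [-9.000e-02 -2.000e-02 -2.124e+01] shift [-399.5 -789.2   76.5]
```

Request:
drive_tool(moves=[45,0,0,0,0,0,-7.2,45,0,0,0,0,0,-7.2,45,0,0,0,0,0,-7.2,45,-22,-44,0,0,0,0,45,-22,-44,0,0,0,0,45,-22,-44,0,0,0,0,45,-22,-44,0,0,0,0,45,-22,-44,0,0,0,0], grip_force=25)

```text
t: 0.9
tool_pos: [0.2951, 0.3681, 0.4043]
orientation: [0.161, -3.137, 0.001]
force: [1.1, 0.2, 0.2]
opening: 0.0455
gripper_force: 0.0
```

Request:
drive_tool(moves=[45,-22,-44,0,0,0,0,45,-22,-44,0,0,0,0,45,-22,-44,0,0,0,0,45,-22,-44,0,0,0,0,45,-22,-44,0,0,0,0,45,-22,-44,0,0,0,0,45,-22,-44,0,0,0,0,45,-22,-44,0,0,0,0])

```text
t: 1.7
tool_pos: [0.5062, 0.0356, 0.4045]
orientation: [0.16, -3.137, -0.0]
force: [0.4, 0.2, 0.2]
opening: 0.045
gripper_force: 0.0
```

Request:
drive_tool(moves=[45,-22,-44,0,0,0,0,45,-22,-44,0,0,0,0,45,-22,-40,0,0,0,0,45,0,0,0,0,0,0,45,0,0,0,0,0,0])

```text
t: 2.2
tool_pos: [0.5844, -0.0838, 0.4035]
orientation: [0.157, -3.135, -0.001]
force: [-1.2, -0.5, -0.2]
opening: 0.0447
gripper_force: 0.0
```

```bash
python3 - <<'E'
from h import *
plan(.636,-.172,.135,6)
c=robot.read_camera("wrist");save(c,"w1.png");P=cloud(c);x,y,z=np.moveaxis(P,-1,0)
m=(z>.095)&(z<.125)&(abs(x-.636)<.03)&(abs(y+.17)<.03)
print(m.sum(), cv2.minEnclosingCircle((P[m][:,:2]*1000).astype(np.float32)) if m.sum() else "", P[m].mean(0))
E
```

```text
t 2.2 turn [ 0.06 -0.12 -0.26] shift [-42.1 -93.1 101.2]
230 ((634.0072021484375, -171.1566619873047), 8.109103202819824) [ 0.6316731  -0.16991915  0.10640381]
```

View pics/w1.png

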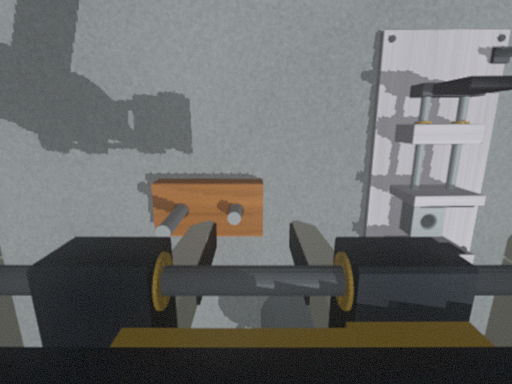

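Request:
drive_tool(moves=[45,-20,-45,0,0,0,0,45,-21,-47,0,0,0,0,45,0,0,40,0,0,0,45,0,0,40,0,0,0,45,0,0,0,0,0,0,45,0,0,0,0,0,0])

```text
t: 2.85
tool_pos: [0.6333, -0.1676, 0.3249]
orientation: [0.163, -3.136, -0.001]
force: [-0.6, 0.4, 0.6]
opening: 0.045
gripper_force: 0.0
```

```bash
python3 - <<'E'
from h import *
plan(.6352,-.1715,.09,6)
c=robot.read_camera("wrist");save(c,"w2.png");P=cloud(c);x,y,z=np.moveaxis(P,-1,0)
m=(z>.04)&(z<.12)&(abs(x-.636)<.03)&(abs(y+.17)<.03)
for a in np.arange(.04,.12,.01):
  k=m&(z>a)&(z<=a+.01); print(a.round(2),k.sum(),P[k].mean(0).round(4) if k.sum() else"",P[k].min(0).round(4) if k.sum() else"",P[k].max(0).round(4) if k.sum() else"")
t=robot.read_camera("top");P=cloud(t);x,y,z=np.moveaxis(P,-1,0)
m=(z>.1)&(z<.12)&(abs(x-.636)<.03)&(abs(y+.17)<.03);print(m.sum())
E
```

```text
t 2.85 turn [ 0.06 -0.1  -0.06] shift [-1.4 -4.1 67.6]
0.04 39 [ 0.6281 -0.1714  0.045 ] [ 0.6263 -0.1789  0.0404] [ 0.6343 -0.1642  0.0498]
0.05 43 [ 0.6282 -0.1715  0.0551] [ 0.6263 -0.1787  0.05  ] [ 0.6336 -0.1632  0.06  ]
0.06 52 [ 0.6284 -0.1712  0.0651] [ 0.6264 -0.1789  0.0601] [ 0.6343 -0.1633  0.0699]
0.07 57 [ 0.6283 -0.1713  0.0754] [ 0.6264 -0.1787  0.0705] [ 0.6328 -0.1635  0.0798]
0.08 59 [ 0.6283 -0.1715  0.0851] [ 0.6264 -0.179   0.0809] [ 0.6344 -0.1637  0.0899]
0.09 68 [ 0.6283 -0.1714  0.0948] [ 0.6263 -0.179   0.09  ] [ 0.6342 -0.1639  0.0998]
0.1 401 [ 0.6334 -0.1713  0.1081] [ 0.6263 -0.1791  0.1003] [ 0.6425 -0.1633  0.11  ]
0.11 25 [ 0.6336 -0.171   0.1102] [ 0.6282 -0.1782  0.11  ] [ 0.6409 -0.165   0.1111]
3
```

View pics/w2.png

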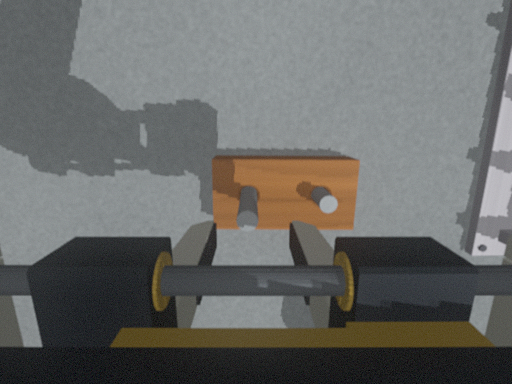

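The pin at (248,215) lies between the fingers, centred at about (0.6343,-0.1713). I'll descend and grip.

Request:
drive_tool(moves=[45,-1,-4,20,0,0,0,45,0,0,25,0,0,0,45,0,0,22,0,0,0,45,0,0,0,0,0,0,0,0,0,0,0,0,0,0,0,0,0,0,0,0,0,0,0,0,0,0,0,0,0,0,0,0,0,0], grip_force=30)

```text
t: 3.75
tool_pos: [0.6357, -0.173, 0.2593]
orientation: [-0.16, 3.135, -0.001]
force: [0.7, -0.3, -0.7]
opening: 0.0179
gripper_force: 0.2
```

Request:
drive_tool(moves=[0,0,0,0,0,0,0,0,0,0,-15,0,0,0,0,0,0,-30,0,0,0,0,0,0,-30,0,0,0,0,0,0,-20,0,0,0,0,0,0,0,0,0,0])

```text
t: 4.35
tool_pos: [0.6361, -0.1734, 0.3578]
orientation: [-0.16, 3.131, -0.005]
force: [0.8, -0.6, -0.5]
opening: 0.0154
gripper_force: 30.0
```

```bash
cat >> h.py <<'E'
def pin(cx,cy,lo,hi,cam="wrist",name=None):
    c=robot.read_camera(cam)
    if name: save(c,name)
    P=cloud(c);x,y,z=np.moveaxis(P,-1,0)
    m=(z>lo)&(z<hi)&(abs(x-cx)<.015)&(abs(y-cy)<.012)
    for a in np.arange(lo,hi,.01):
        k=m&(z>a)&(z<=a+.01)
        if k.sum()>5:
            b,_=None,None
            q=P[k]; # fixed-radius (8 mm) circle fit
            from scipy.optimize import least_squares
            r=least_squares(lambda p:np.hypot(q[:,0]-p[0],q[:,1]-p[1])-.008,[q[:,0].mean()+.006,q[:,1].mean()],loss="soft_l1",f_scale=.001)
            print(round(a,3),k.sum(),r.x.round(4),"zmin",q[:,2].min().round(4))
    return c,P
E
python3 - <<'E'
from h import *
plan(.6175,.1400,.185,6.5)
s=robot.read_state();print(s["opening"],s["gripper_force"],s["tool_pos"])
pin(s["tool_pos"][0],s["tool_pos"][1],.09,.17,name="w3.png")
E
```

```text
t 4.35 turn [-0.19  0.35 -0.65] shift [-17.  313.5   5.5]
0.015401787524044886 29.992147386074066 [ 0.63611009 -0.1733845   0.35782055]
0.1 6 [ 0.6373 -0.174 ] zmin 0.1086
0.11 57 [ 0.6372 -0.174 ] zmin 0.1103
0.12 62 [ 0.637  -0.1739] zmin 0.1203
0.13 77 [ 0.6369 -0.174 ] zmin 0.1301
0.14 87 [ 0.6368 -0.174 ] zmin 0.1402
0.15 99 [ 0.6367 -0.174 ] zmin 0.1501
0.16 113 [ 0.6365 -0.174 ] zmin 0.1601
```

Request:
drive_tool(moves=[0,-2,25,0,0,0,-0.5,0,-2,40,0,0,0,0,0,-3,47,0,0,0,0,0,-3,47,0,0,0,0,0,-2,47,0,0,0,0,0,-2,47,0,0,0,0,0,-1,38,0,0,0,0,0,-1,23,0,0,0,0])

```text
t: 5.2
tool_pos: [0.6152, 0.1439, 0.3503]
orientation: [0.177, -3.133, -0.0]
force: [-0.2, -0.5, -1.8]
opening: 0.0155
gripper_force: 30.0
```

Request:
drive_tool(moves=[0,0,0,0,0,0,0,0,0,0,0,0,0,0,0,0,0,0,0,0,0])

```text
t: 5.5
tool_pos: [0.6165, 0.1399, 0.3515]
orientation: [0.173, -3.135, 0.001]
force: [-0.6, 0.1, -1.3]
opening: 0.0153
gripper_force: 30.0
```

```bash
python3 - <<'E'
from h import *
plan(.6163,.1406,.092,6.5)
s=robot.read_state();print(s["tool_pos"],s["force"])
c,P=pin(s["tool_pos"][0],s["tool_pos"][1],.09,.17,name="w4.png")
E
```

```text
t 5.5 turn [-0.04 -0.11 -0.19] shift [ 0.1  0.8 92.2]
[0.61645041 0.13985907 0.35154167] [-0.61777877  0.13458623 -1.32071141]
0.1 41 [0.6156 0.1398] zmin 0.1023
0.11 56 [0.6155 0.1397] zmin 0.1102
0.12 76 [0.6154 0.1397] zmin 0.1201
0.13 81 [0.6153 0.1397] zmin 0.1304
0.14 94 [0.6154 0.1396] zmin 0.14
0.15 115 [0.6153 0.1396] zmin 0.1502
0.16 169 [0.6149 0.1399] zmin 0.16
```

View pics/w4.png

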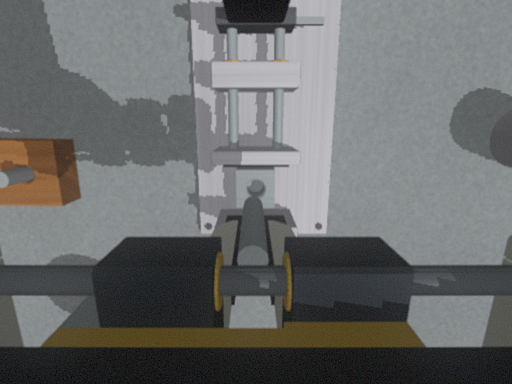

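The view shows the pin foot at about (256,188), hanging over the bore block (236–274, 170–208). I'll measure the jig in this same image so that calibration bias cancels.

```bash
python3 - <<'E'
from h import *
c=robot.read_camera("wrist");P=cloud(c)
np.savez("w5.npz",P=P);x,y,z=np.moveaxis(P,-1,0)
a=np.radians(6.5);o=np.array([.6175,.140])
X=(x-o[0])*np.cos(a)+(y-o[1])*np.sin(a);Y=-(x-o[0])*np.sin(a)+(y-o[1])*np.cos(a)
def ext(n,m):
    q=np.c_[X[m],Y[m]]*1000
    print(n,len(q),np.percentile(q,[1,99],axis=0).round(1).tolist(),z[m].mean().round(4), "yawfit", np.round(np.degrees(np.arctan(np.polyfit(q[:,1],q[:,0],1)[0])),2))
ext("jawm",(abs(X+.036)<.02)&(abs(Y)<.06)&(z>.070)&(z<.080))
ext("guide",(abs(X+.109)<.02)&(abs(Y)<.06)&(z>.052)&(z<.060))
ext("block",(abs(X)<.03)&(abs(Y)<.03)&(z>.038)&(z<.046))
ext("base",(abs(Y)<.1)&(X<0.05)&(X>-.12)&(z>.009)&(z<.015))
ext("paddle",(abs(X+.157)<.02)&(abs(Y)<.05)&(z>.1)&(z<.115))
ext("pinfoot",(abs(X)<.02)&(abs(Y)<.012)&(z>.1)&(z<.12))
m=(abs(X)<.03)&(abs(Y)<.03)&(z>.038)&(z<.046)
# dark bore / edges print
for yy in range(-22,24,4):
    k=m&(abs(Y*1000-yy)<1); print(yy,k.sum(),(X[k].min()*1000).round(1),(X[k].max()*1000).round(1)) if k.sum() else None
cv2.imwrite("pics/c5.png",cv2.resize(c["color"][130:240,180:330,::-1],None,fx=5,fy=5,interpolation=cv2.INTER_CUBIC))
E
```

```text
jawm 1311 [[-43.8, -35.9], [-30.1, 41.5]] 0.0737 yawfit 0.2
guide 2288 [[-120.3, -36.3], [-99.1, 41.9]] 0.0552 yawfit 0.29
block 1115 [[-21.6, -23.2], [26.5, 22.2]] 0.0411 yawfit 1.43
base 13335 [[-117.6, -61.2], [46.5, 86.4]] 0.0112 yawfit 0.67
paddle 61 [[-152.8, -19.6], [-151.7, 24.4]] 0.101 yawfit 0.43
pinfoot 101 [[-10.1, -8.0], [-2.8, 7.2]] 0.1117 yawfit -1.99
-22 2 26.1 26.3
-18 22 -21.5 26.2
-14 80 -21.6 26.3
-10 63 -21.7 15.8
-6 38 -21.6 8.0
-2 25 -21.7 6.5
2 21 -21.6 -10.9
6 26 -21.5 8.2
10 55 -21.6 17.9
14 80 -21.5 26.5
18 69 -21.5 26.5
22 53 -20.6 26.6
```

View pics/c5.png

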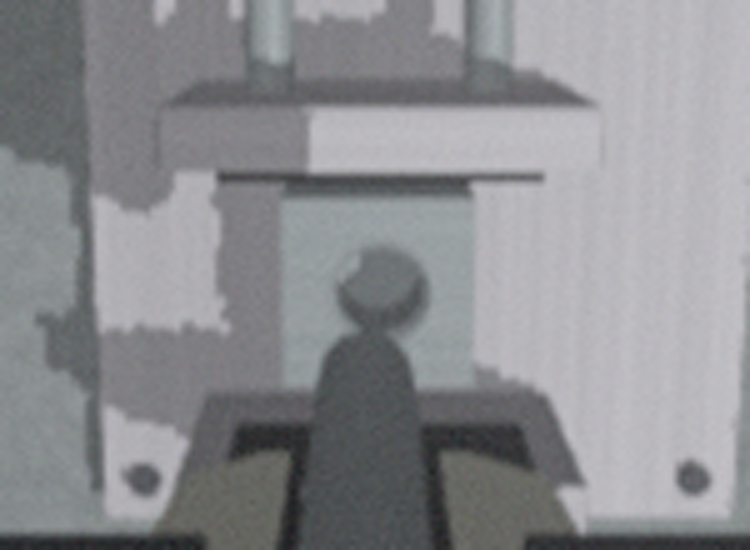

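The crop shows the bore mouth at about (382,288), i.e. px (256.0,187.2), with the pin's foot just short of it.

```bash
python3 - <<'E'
from h import *
c=robot.read_camera("wrist");R=np.asarray(c["R"]);C=-R.T@np.ravel(c["t"])
a=np.radians(6.7);J=np.array([[np.cos(a),np.sin(a)],[-np.sin(a),np.cos(a)]])
def ray(u,v,h):
    p=cv2.undistortPoints(np.array([[[u,v]]],float),c["mtx"],c["dist_coeffs"]).ravel()
    d=R.T@np.r_[p,1];return (C+d*(h-C[2])/d[2])[:2]
f=lambda u,v:(180+(u+.5)/5-.5,130+(v+.5)/5-.5)
for n,u,v,h in(("bore",382,288,.042),("boreL",335,288,.042),("boreR",430,288,.042),("boretop",382,242,.042),("borebot",382,331,.042),("blkL",282,288,.042),("blkR",473,288,.042),("blkTop",378,195,.042),("baseholeL",145,480,.012),("baseholeR",692,478,.012),("jawL",160,140,.075),("jawR",600,140,.075)):
    w=ray(*f(u,v),h);print(n,w.round(4),"jig",(J@(w-[.6175,.14])*1000).round(1))
s=robot.read_state();print(s["tool_pos"])
g=cv2.cvtColor(c["color"],cv2.COLOR_RGB2GRAY).astype(int)
for r in(180,186,190):print(r,g[r,232:280].tolist())
print(g[165:215,256].tolist())
E
```

```text
bore [0.6148 0.143 ] jig [-2.4  3.3]
boreL [0.6158 0.1333] jig [-2.5 -6.5]
boreR [0.6137 0.1529] jig [-2.3 13.2]
boretop [0.6051 0.1419] jig [-12.1   3.3]
borebot [0.6239 0.144 ] jig [6.8 3.2]
blkL [0.617  0.1224] jig [ -2.5 -17.5]
blkR [0.6127 0.1617] jig [-2.2 22.1]
blkTop [0.5955 0.14  ] jig [-21.8   2.6]
baseholeL [0.674  0.0935] jig [ 50.6 -52.8]
baseholeR [0.6594 0.2222] jig [51.2 76.8]
jawL [0.5846 0.0992] jig [-37.4 -36.7]
jawR [0.5761 0.1775] jig [-36.8  42.1]
[0.61671568 0.13968755 0.35240583]
180 [127, 128, 125, 129, 143, 154, 155, 157, 152, 154, 156, 155, 159, 158, 155, 152, 153, 147, 143, 137, 131, 121, 123, 116, 115, 117, 114, 123, 126, 132, 147, 150, 158, 160, 163, 160, 160, 155, 158, 159, 157, 156, 161, 178, 183, 181, 178, 178]
186 [128, 126, 127, 131, 144, 155, 154, 155, 150, 158, 154, 155, 152, 153, 143, 128, 128, 116, 110, 112, 114, 115, 116, 117, 111, 115, 113, 117, 113, 115, 110, 97, 105, 124, 152, 157, 158, 159, 156, 158, 160, 159, 163, 173, 182, 178, 180, 182]
190 [132, 129, 126, 133, 140, 153, 154, 155, 154, 153, 155, 156, 155, 150, 147, 130, 95, 92, 93, 100, 104, 111, 110, 109, 106, 109, 99, 101, 92, 83, 84, 90, 104, 129, 155, 156, 160, 158, 157, 158, 158, 156, 164, 178, 183, 178, 182, 179]
[83, 83, 87, 98, 131, 157, 161, 157, 157, 157, 161, 156, 151, 143, 128, 115, 113, 115, 112, 114, 116, 111, 116, 111, 114, 106, 94, 88, 87, 87, 89, 95, 95, 88, 84, 83, 86, 79, 83, 82, 86, 83, 82, 85, 85, 82, 83, 83, 79, 82]
```

Request:
drive_tool(moves=[0,0,1.5,20,0,0,0,0,0,0,25,0,0,0,0,0,0,0,0,0,0,0,0,0,0,0,0,0])

```text
t: 6.05
tool_pos: [0.6163, 0.1418, 0.3075]
orientation: [0.173, -3.135, 0.0]
force: [-0.0, 0.1, -2.0]
opening: 0.0152
gripper_force: 30.0
```

```bash
python3 - <<'E'
from h import *
s=robot.read_state();print(s["t"],s["tool_pos"])
c,P=pin(s["tool_pos"][0],s["tool_pos"][1],.047,.12)
a=cv2.resize(c["color"][140:240,190:320,::-1],(400,308),interpolation=cv2.INTER_CUBIC)
a=cv2.resize(c["color"][130:230,190:320,::-1],(520,400),interpolation=cv2.INTER_CUBIC)
d=robot.read_camera("scene");P=cloud(d);x,y,z=np.moveaxis(P,-1,0)
m=(z>.06)&(z<.08)&(abs(x-.6165)<.015)&(abs(y-.141)<.012);print("scene pin",m.sum(),P[m].mean(0).round(4),P[m].min(0),P[m].max(0))
for n,lo,hi,x0,x1 in(("jawf",.070,.082,.64,.68),("jawm",.070,.082,.56,.6),("block",.038,.046,.59,.645)):
    m=(z>lo)&(z<hi)&(x>x0)&(x<x1)&(y>.08)&(y<.2);q=P[m][:,:2]
    print(n,cv2.minAreaRect((q*1000).astype(np.float32)))
b=cv2.resize(d["color"][170:260,260:350,::-1],(280,400)[::-1] if 0 else (280,280),interpolation=cv2.INTER_CUBIC)
o=np.zeros((400,800,3),np.uint8);o[:,:520]=a;o[:280,520:]=b
cv2.imwrite("pics/c6.png",o)
E
```

```text
6.05 [0.61629682 0.14181448 0.30753372]
0.057 46 [0.6154 0.1418] zmin 0.0578
0.067 64 [0.6154 0.1418] zmin 0.0673
0.077 70 [0.6153 0.1418] zmin 0.077
0.087 81 [0.6152 0.1417] zmin 0.0872
0.097 99 [0.6152 0.1417] zmin 0.0974
0.107 110 [0.6152 0.1417] zmin 0.107
0.117 38 [0.6152 0.1417] zmin 0.117
scene pin 27 [0.6225 0.1452 0.0718] [0.61533423 0.13790955 0.06234078] [0.62642572 0.1504053  0.07976916]
jawf ((653.1070556640625, 147.15525817871094), (19.14907455444336, 79.01505279541016), 3.9820663928985596)
jawm ((582.6249389648438, 139.44384765625), (16.03605079650879, 79.37118530273438), 7.763294219970703)
block ((604.4679565429688, 130.6094970703125), (63.912113189697266, 23.695289611816406), 83.8668441772461)
```

View pics/c6.png

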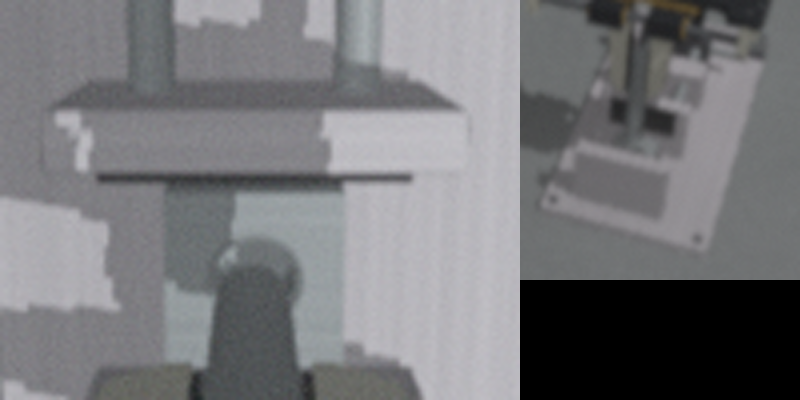

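```bash
python3 - <<'E'
from h import *
from scipy.optimize import least_squares
c=robot.read_camera("wrist")
def ray(c,u,v,h):
    R=np.asarray(c["R"]);C=-R.T@np.ravel(c["t"])
    p=cv2.undistortPoints(np.array([[[u,v]]],float),c["mtx"],c["dist_coeffs"]).ravel()
    d=R.T@np.r_[p,1];return (C+d*(h-C[2])/d[2])[:2]
f=lambda u,v:(190+(u+.5)/4-.5,130+(v+.5)/4-.5)
for n,u,v,h in(("boreL",215,268,.042),("boreR",303,268,.042),("boretop",259,236,.042),("blkL",163,250,.042),("blkR",344,250,.042),("jawL",44,140,.075),("jawR",469,140,.075),("pinfoottip",255,266,.0625)):
    print(n,ray(c,*f(u,v),h).round(4))
P=cloud(c);x,y,z=np.moveaxis(P,-1,0)
m=(z>.054)&(z<.067)&(abs(x-.6165)<.015)&(abs(y-.141)<.012);print("foot zmin",z[m].min())
def fit(q):return least_squares(lambda p:np.hypot(q[:,0]-p[0],q[:,1]-p[1])-.008,[.616,.142],loss="soft_l1",f_scale=.0007)
d=robot.read_camera("scene");P=cloud(d);x,y,z=np.moveaxis(P,-1,0)
for lo,hi in((.06,.07),(.07,.08)):
    m=(z>lo)&(z<hi)&(abs(x-.6165)<.014)&(abs(y-.142)<.014);q=P[m];r=fit(q);print("scene",len(q),r.x.round(4),r.cost, (q[:,1].min(),q[:,1].max()))
    print((q[:,:2]*1000).round(1).tolist())
print("scam",-np.asarray(d["R"]).T@np.ravel(d["t"]))
# jig base in scene
m=(z>.008)&(z<.017)&(x>.36)&(x<.71)&(y>.03)&(y<.26);q=P[m];print("base",cv2.minAreaRect((q[:,:2]*1000).astype(np.float32)))
E
```

```text
boreL [0.616  0.1339]
boreR [0.6138 0.1534]
boretop [0.6076 0.1428]
blkL [0.6131 0.122 ]
blkR [0.6087 0.1619]
jawL [0.5859 0.0996]
jawR [0.5772 0.1788]
pinfoottip [0.6092 0.142 ]
foot zmin 0.06002600025249959
scene 14 [0.6171 0.1425] 3.6565756435833894e-06 (np.float64(0.13883579016920522), np.float64(0.14988437996904844))
[[622.6, 138.8], [624.8, 139.8], [624.3, 142.5], [624.7, 145.4], [622.6, 147.5], [621.3, 149.9], [625.4, 140.3], [625.3, 143.1], [622.7, 145.0], [623.6, 148.1], [619.4, 149.6], [627.0, 143.9], [623.9, 145.7], [623.0, 148.2]]
scene 13 [0.6171 0.1423] 2.7560606392460764e-06 (np.float64(0.13900465540350432), np.float64(0.15083305888986903))
[[624.7, 139.1], [623.6, 141.5], [616.0, 150.2], [623.8, 139.0], [624.8, 142.1], [625.0, 145.0], [623.3, 147.2], [620.4, 149.0], [617.2, 150.8], [626.7, 143.0], [626.0, 145.6], [623.3, 147.5], [619.6, 149.1]]
scam [1.24310921 0.34660739 0.75743537]
base ((532.8502197265625, 143.6388397216797), (292.92230224609375, 151.05506896972656), 6.20972204208374)
```

Request:
drive_tool(moves=[0,-0.5,1,5,0,0,0,0,0,0,8,0,0,0,0,0,0,5,0,0,0,0,0,0,4,0,0,0,0,0,0,4,0,0,0,0,0,0,0,0,0,0])

```text
t: 6.85
tool_pos: [0.6165, 0.1434, 0.2807]
orientation: [0.174, -3.135, 0.0]
force: [0.1, -0.5, -2.8]
opening: 0.0153
gripper_force: 30.0
```

Request:
drive_tool(moves=[0,0,0,5,0,0,0,0,0,0,4,0,0,0,0,0,0,3,0,0,0,0,0,0,2,0,0,0,0,0,0,0,0,0,0])

```text
t: 7.35
tool_pos: [0.6167, 0.1434, 0.2672]
orientation: [0.174, -3.136, 0.0]
force: [-0.8, -0.7, -3.0]
opening: 0.0152
gripper_force: 30.0
```

Request:
drive_tool(moves=[0,0,0,2,0,0,0,0,0,0,0.5,0,0,0,0,0,0,0,0,0,0,40,0,0,0,0,0,0,40,0,0,0,0,0,0,40,0,0,0,0,0,0,40,0,0,0,0,0,0])

```text
t: 8.05
tool_pos: [0.6168, 0.1436, 0.2651]
orientation: [-0.174, 3.137, 0.0]
force: [1.0, -0.2, 0.0]
opening: 0.0392
gripper_force: 0.0
```

```bash
python3 - <<'E'
from h import *
s=robot.read_state();print(s["t"],s["tool_pos"],s["opening"],s["force"])
c,P=pin(s["tool_pos"][0],s["tool_pos"][1],.045,.13)
x,y,z=np.moveaxis(P,-1,0)
m=(z>.06)&(abs(x-.6165)<.012)&(abs(y-.143)<.009);print("ztop",np.percentile(z[m],[90,98,100]))
E
```

```text
8.05 [0.61678967 0.14364846 0.26512562] 0.039234010309640445 [ 1.01570227 -0.20132455  0.00630525]
0.045 86 [0.6161 0.1432] zmin 0.0451
0.055 96 [0.6161 0.1431] zmin 0.0553
0.065 119 [0.6161 0.1431] zmin 0.065
0.075 134 [0.6161 0.143 ] zmin 0.075
0.085 158 [0.6161 0.143 ] zmin 0.0851
0.095 199 [0.6161 0.1429] zmin 0.0951
0.105 239 [0.6161 0.143 ] zmin 0.105
0.115 492 [0.6195 0.1433] zmin 0.115
ztop [0.11643862 0.11702098 0.11822565]
```

The pin is fully seated, with its top at 0.117 and its axis upright. Next I'll retreat upward, turn 90° and go to the handle.

Request:
drive_tool(moves=[40,0,0,-20,0,0,0,40,0,0,-40,0,0,0,40,0,0,-40,0,0,0,50,0,0,0,0,0,0,50,0,0,0,0,0,0])

```text
t: 8.6
tool_pos: [0.6172, 0.1436, 0.367]
orientation: [-0.174, 3.133, 0.001]
force: [-0.2, 0.5, -0.1]
opening: 0.0491
gripper_force: 0.0
```

```bash
python3 - <<'E'
from h import *
s=robot.read_state();print(s["t"],s["tool_pos"],s["q"])
c=robot.read_camera("wrist");P=cloud(c);x,y,z=np.moveaxis(P,-1,0);save(c,"w7.png")
a=np.radians(6.6);X=(x-.6163)*np.cos(a)+(y-.1432)*np.sin(a);Y=-(x-.6163)*np.sin(a)+(y-.1432)*np.cos(a)
for n,m in(("paddle",(abs(Y)<.035)&(z>.1)&(z<.115)&(abs(X+.157)<.03)),("pointer",(Y>.035)&(Y<.068)&(z>.03)&(z<.047)&(X<-.13)&(X>-.18)),("mark",(Y>.055)&(Y<.1)&(z>.03)&(z<.047)&(X<-.175)&(X>-.22)),("pin",(abs(X)<.015)&(abs(Y)<.015)&(z>.11)&(z<.12))):
    if m.sum(): print(n,m.sum(),(np.percentile(X[m],[2,50,98])*1000).round(1),(np.percentile(Y[m],[2,50,98])*1000).round(1),z[m].mean().round(4))
a=-92.2
s=robot.read_state();R=Ro.from_rotvec(s["orientation"]);print(R.as_matrix().round(3))
R2=R*Ro.from_euler("z",90,degrees=True);h=np.array([.4603,.1252,.16+robot.grasp_offset])
print("shift after +90 about tool z",(R2.inv().apply(h-s["tool_pos"])*1000).round(1))
E
```

```text
8.6 [0.61723418 0.14364536 0.36700951] [ 1.47751820e-01  2.37734232e-01  1.43657734e+00  7.49341435e-05
  1.46383292e+00 -1.53401538e+00]
paddle 345 [-152.6 -151.6 -150.9] [-23.1  -0.   22.9] 0.1047
pointer 241 [-159.6 -156.  -153.8] [36.9 49.1 61.6] 0.0414
pin 296 [-8.2 -1.3  6.2] [-7.5 -0.1  6.6] 0.1157
[[-0.994 -0.111  0.   ]
 [-0.111  0.994  0.   ]
 [-0.     0.    -1.   ]]
shift after +90 about tool z [  -0.9 -157.5   37.7]
```

Request:
drive_tool(moves=[50,0,0,0,0,0,8.2,50,0,0,0,0,0,8.2,50,0,0,0,0,0,8.2,50,0,0,0,0,0,8.2,50,0,0,0,0,0,8.2,50,0,0,0,0,0,8.2,50,0,0,0,0,0,8.2,50,0,0,0,0,0,8.2])

```text
t: 9.45
tool_pos: [0.6162, 0.1434, 0.3626]
orientation: [-1.559, -2.724, 0.004]
force: [0.0, 0.4, -0.1]
opening: 0.0499
gripper_force: 0.0
```

Request:
drive_tool(moves=[50,0,0,0,0,0,8.2,50,0,0,0,0,0,8.2,50,0,0,0,0,0,8.2,50,0,-45,0,0,0,0,50,0,-45,0,0,0,0,50,0,-45,0,0,0,0,50,0,-20,0,0,0,0,50,0,0,20,0,0,0])

```text
t: 10.25
tool_pos: [0.4609, 0.1269, 0.3456]
orientation: [2.098, 2.338, 0.001]
force: [0.4, 0.4, 0.6]
opening: 0.0498
gripper_force: 0.0
```

Request:
drive_tool(moves=[50,0,0,0,0,0,0,50,0,0,0,0,0,0])

```text
t: 10.45
tool_pos: [0.4622, 0.1268, 0.3439]
orientation: [-2.098, -2.336, 0.004]
force: [1.4, -0.2, -0.1]
opening: 0.0498
gripper_force: 0.0
```

```bash
cat > m.py <<'E'
from h import *
s=robot.read_state();print(s["t"],s["tool_pos"],s["q"][5],s["opening"],s["force"],s["gripper_force"])
R2=Ro.from_rotvec(s["orientation"]);h=np.array([.4603,.1252,.09+robot.grasp_offset])
print(R2.as_matrix().round(3).tolist(),"shift to shut handle",(R2.inv().apply(h-s["tool_pos"])*1000).round(1))
import sys
a=np.radians(6.6)
for cam in("wrist","scene","top"):
    c=robot.read_camera(cam);save(c,f"{cam}_{sys.argv[1]}.png");P=cloud(c);x,y,z=np.moveaxis(P,-1,0)
    X=(x-.6163)*np.cos(a)+(y-.1432)*np.sin(a);Y=-(x-.6163)*np.sin(a)+(y-.1432)*np.cos(a)
    for n,m in(("paddle",(abs(Y)<.035)&(z>.1)&(z<.115)&(abs(X+.175)<.05)),("pointer",(Y>.04)&(Y<.062)&(z>.03)&(z<.047)&(X<-.13)&(X>-.22)),("mark",(Y>.068)&(Y<.09)&(z>.03)&(z<.047)&(X<-.175)&(X>-.22))):
        if m.sum(): print(cam,n,m.sum(),(np.percentile(X[m],[2,50,98])*1000).round(1),(np.percentile(Y[m],[2,50,98])*1000).round(1),z[m].mean().round(4))
E
python3 m.py a
```

```text
10.45 [0.46223802 0.12683088 0.34389772] 0.053302894436062405 0.049814502637864924 [ 1.42999777 -0.15512429 -0.05750064] 0.0
[[-0.107, 0.994, -0.003], [0.994, 0.107, -0.001], [-0.0, -0.003, -1.0]] shift to shut handle [-1.4 -1.8 86.6]
wrist paddle 919 [-163.1 -157.3 -151.8] [-22.4   2.6  25.1] 0.1083
wrist pointer 138 [-159.6 -157.1 -154.6] [40.3 50.9 61.3] 0.0422
wrist mark 152 [-202.1 -198.5 -196. ] [68.2 76.4 84.6] 0.0412
scene paddle 76 [-162.3 -153.  -149.4] [-23.4   1.   24.5] 0.1069
scene pointer 21 [-157.8 -154.6 -153.1] [41.3 52.1 61.7] 0.0407
scene mark 28 [-202.5 -196.4 -193.6] [68.5 77.2 86.2] 0.0381
```

View pics/wrist_a.png

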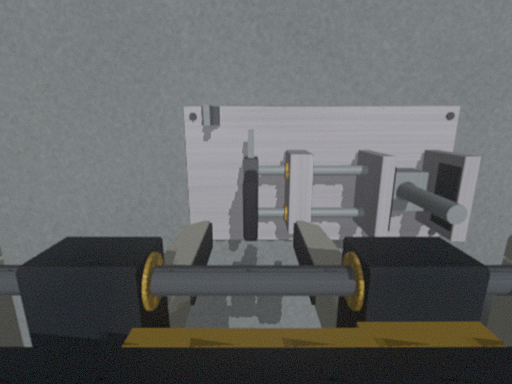

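The wrist view shows the paddle between the fingers at (251,200), the pointer at (251,145), the index plate at (208,115) and the pin standing in the bore. Wrist and scene both give about 42 mm of travel, with the top view slightly less.

Request:
drive_tool(moves=[50,-1,-1.5,30,0,0,0,50,0,0,35,0,0,0,50,0,0,21,0,0,0,50,0,0,0,0,0,0,0,0,0,0,0,0,0,0,0,0,0,0,0,0,0,0,0,0,0,0,0,0,0,0,0,0,0,0], grip_force=50)

```text
t: 11.4
tool_pos: [0.4619, 0.1258, 0.2605]
orientation: [2.098, 2.336, 0.003]
force: [0.4, -1.0, -0.3]
opening: 0.0226
gripper_force: 0.0
```

Request:
drive_tool(moves=[0,0,0,0,0,0,0,0,0,0,0,0,0,0,0,0,-8,0,0,0,0,0,0,-10,0,0,0,0,0,0,-10,0,0,0,0,0,0,-8,0,0,0,0,0,0,-4,0,0,0,0,0,0,0,0,0,0])

```text
invalid input at $.moves: expected a multiple of 7 numbers
```

```bash
python3 m.py b
```

```text
11.4 [0.46187218 0.12583904 0.26053759] 0.051407867465302744 0.02261694920110485 [ 0.41365217 -1.00409765 -0.25484806] 0.0
[[-0.107, 0.994, 0.002], [0.994, 0.107, 0.0], [0.0, 0.002, -1.0]] shift to shut handle [-0.5 -1.6  3.2]
wrist paddle 2072 [-174.7 -157.5 -134.8] [-21.9   9.9  25. ] 0.108
wrist pointer 287 [-160.1 -157.3 -154.5] [40.5 50.9 61.4] 0.0422
wrist mark 327 [-202. -198. -196.] [68.4 76.7 84.3] 0.0406
scene paddle 12 [-151.9 -130.1 -128.2] [-6.1  1.3 22.1] 0.104
scene pointer 20 [-161.4 -155.6 -150.9] [41.  51.5 61.1] 0.0404
scene mark 28 [-200.3 -196.9 -193.4] [68.3 77.2 86.2] 0.038
```

View pics/wrist_b.png

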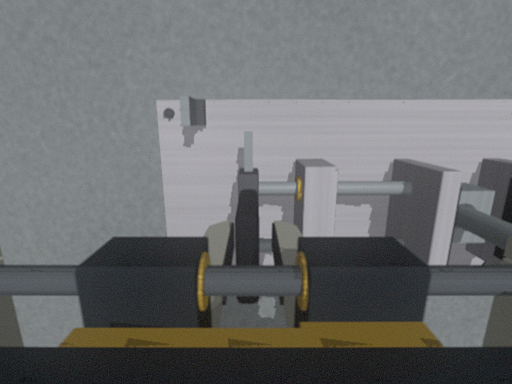

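The paddle at (248,230) is centred between the closing fingers. The pull call was refused because of a count error, so I'm resending it.

Request:
drive_tool(moves=[0,0,0,0,0,0,0,0,0,0,0,0,0,0,0,0,0,0,0,0,0,0,0,-8,0,0,0,0,0,0,-10,0,0,0,0,0,0,-10,0,0,0,0,0,0,-8,0,0,0,0,0,0,-4,0,0,0,0])

```text
t: 12.35
tool_pos: [0.422, 0.1214, 0.2598]
orientation: [2.097, 2.335, 0.005]
force: [12.7, 0.3, -7.7]
opening: 0.0116
gripper_force: 50.0
```

Request:
drive_tool(moves=[0,0,0,0,0,0,0,0,0,0,0,0,0,0])

```text
t: 12.55
tool_pos: [0.4223, 0.1215, 0.2598]
orientation: [2.097, 2.335, 0.005]
force: [11.1, 0.8, -7.6]
opening: 0.0115
gripper_force: 50.0
```

```bash
python3 m.py c
```

```text
12.55 [0.42231118 0.12145698 0.25975448] 0.056097234569522286 0.011540956500037676 [11.14962324  0.82035992 -7.63876314] 50.0422865152359
[[-0.107, 0.994, 0.004], [0.994, 0.107, 0.001], [0.0, 0.004, -1.0]] shift to shut handle [-0.3 38.2  2.6]
wrist paddle 1799 [-205.1 -194.2 -183.4] [-22.3  10.2  25.2] 0.1082
wrist pointer 290 [-196.6 -193.8 -191.1] [40.7 50.9 61.6] 0.0422
wrist mark 252 [-202.1 -198.9 -196.2] [68.2 76.8 84.7] 0.0423
scene paddle 13 [-175.1 -172.5 -171.1] [-7.7  1.5 10.7] 0.1039
scene pointer 19 [-197.7 -191.1 -188.6] [40.8 50.5 60.4] 0.0405
scene mark 26 [-201.8 -196.5 -193.8] [69.  77.1 85.8] 0.0382
```

Request:
drive_tool(moves=[0,0,-3,0,0,0,0,0,0,-2.2,0,0,0,0,0,0,0,0,0,0,0,0,0,0,0,0,0,0,0,0,0,0,0,0,0,0,0,0,0,0,0,0,0,0,0,0,0,0,0])

```text
t: 13.4
tool_pos: [0.4174, 0.1209, 0.2598]
orientation: [2.097, 2.335, 0.006]
force: [12.4, 1.1, -7.9]
opening: 0.0116
gripper_force: 50.0
```

```bash
python3 m.py d; python3 - <<'E'
from h import *
pin(.6165,.1432,.045,.125,"scene")
E
```

```text
13.4 [0.41736842 0.12088125 0.25976929] 0.05673746457232907 0.011605540942398199 [12.43896663  1.11128676 -7.88635684] 50.04437506198883
[[-0.107, 0.994, 0.005], [0.994, 0.107, 0.001], [-0.0, 0.005, -1.0]] shift to shut handle [-0.3 43.1  2.7]
wrist paddle 1811 [-210.1 -199.1 -188.2] [-22.1  10.2  25.2] 0.1081
wrist pointer 289 [-201.6 -198.8 -196. ] [40.7 51.  61.6] 0.0422
wrist mark 242 [-201.9 -199.2 -196.5] [68.2 76.5 84.6] 0.0422
scene paddle 14 [-180.  -176.4 -174.3] [-6.   1.9  9.7] 0.104
scene pointer 20 [-203.  -195.5 -193.5] [40.7 51.3 60.4] 0.0409
scene mark 28 [-203.2 -196.6 -192.7] [68.4 77.  86.3] 0.0382
0.045 10 [0.6282 0.1484] zmin 0.0478
0.055 15 [0.6285 0.1486] zmin 0.0554
0.065 13 [0.6284 0.1498] zmin 0.0651
0.075 16 [0.6297 0.1421] zmin 0.0754
0.085 15 [0.6296 0.1457] zmin 0.0861
0.095 16 [0.6297 0.1467] zmin 0.0956
0.105 18 [0.6286 0.1465] zmin 0.1061
0.115 18 [0.619  0.1425] zmin 0.1151
```

View pics/wrist_d.png

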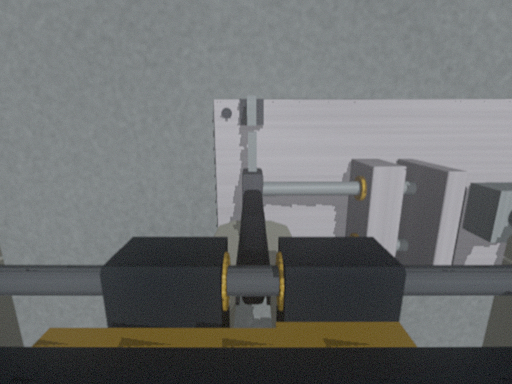

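The pointer (252,150) and plate (252,110) line up to within 0.4 mm. The slide is steady, and the scene camera still shows the pin at full height in the bore.

```bash
python3 -c "
from plant import robot
print(robot.close_job())"
```

```text
the job is handed in; nothing more can be done
None
```

The job is handed in, with no verdict returned: the long pin stands let go and fully down in the bore (top at 117 mm), and the gripper still holds the handle with the pointer within about 0.5 mm of the index plate.

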